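Zero the coating gauge and check a new double coupler

ROBOT

A 7-joint arm with a two-finger parallel gripper is mounted at the origin on the work surface. World frame = base frame: x ahead of the robot, y to its left, z up, the work surface at z = 0. Lengths are in m, angles in rad, forces in N, time in s.
With the tool pointing down it reaches from about 0.4 to 0.85 m from the base axis. Payload 6.9 kg.
Tool frame: the origin (TCP) lies midway between the tips of the shut fingers; the grasp point (between the pads) lies behind it (ctrl.pinch_z is the z of the grasp point in the tool frame, in m); z points along the fingers, y is the direction in which the jaws open and shut (so a half turn about z gives the same grasp; the last joint's range is limited). The gripper opens to 85 mm and grips with 20 to 120 N. Pads are 22 mm wide; open, the fingers measure 114 mm over their backs; the gripper's body (76 mm by 85 mm) begins 54 mm behind the grasp point. The pads swing forward as they close: fully open they stand 13 mm farther back than shut.
Start: joints at [-1.026, 0.507, -0.238, 1.5, 0.126, 1.149, -0.155], TCP at [0.266, 0.566, 0.231] pointing down, gripper open.
Joint ranges: [-3.08, 3.08], [-0.24, 2.05], [-1.43, 1.35], [0, 2.5], [-1.52, 4.66], [0.17, 1.96], [-2.89, 2.89]. Speed limits (rad/s): [2.39, 2.39, 3.14, 3.14, 3.14, 3.14, 3.14].

INTERFACE

Orientations are given as a unit quaternion [w, x, y, z].
In Python, from station import ctrl, get_state, vision, ticket, models gives the robot as it stands. Calls block until the motion is done:
- ctrl.movep(position, orientation): joint-space move of the TCP to a pose.
- ctrl.movel(position, frame=None, max_speed=0.15): straight line of the TCP; frame=None keeps the orientation; max_speed is the mean speed in m/s.
- ctrl.set_joints(angles): joint-space move.
- ctrl.ungrasp() and ctrl.close_gripper(force=None): open the fingers fully, or close them until they stop; force is the grip in N (None keeps the last).
- ctrl.pause(seconds).
- ctrl.ik(position, orientation): joint angles nearest the present ones, or None.
- get_state(): the state.
- vision.grab_frame(name): name is "scene" or "top"; returns (picture, depth): 400x640x3 uint8, blue, green, red; 400x640 float32, m along the optical axis (not along the pixel's ray), 0 where there is no reading.
- vision.camera_info(name): a dict with "mtx" (3x3 intrinsics, pixels), "R" (3x3) and "t" (3): a world point X has camera coordinates R X + t. Camera axes: x right, y down, z forward; pixel columns grow to the right and rows downward; lengths in m; the calibration is good to about 2 mm. A picture is of the moment at which its call begins. camera_info takes no time and is no camera call.
A pose or a line that the arm cannot do raises ctrl.Unreachable and nothing moves.
- ticket.close_job(): hands the job in, once; it reports no verdict.
Trained networks look in the newest picture that a camera, given by its name, has taken for a name from the list of things; names that differ only in an ending like _2 or _b are one class to them, and where a whole thing is asked for, a point or a joint stands for the part that bears it (a point fixed in the world has none). Each returns a list of dicts, best first, with "p" (0 to 1); they miss things now and then, are a little off and sometimes report something else, mostly with a low value. They report only what shows in the picture. A call takes as long as a camera call. They do not tell look-alikes from the thing itself.
- models.recognise(camera, target): "point" ([column, row] in pixels, amid what is visible of it).
- models.masks_of(camera, target): "mask" (400x640 bool, what is visible of it) and "point" ([column, row] in pixels, amid what is visible of it).
The state is a dict: "time": time; "qpos": joint angles; "qd": joint speeds; "tau": joint torques, N m; "tcp_pos": TCP position; "eef_rot": TCP orientation; "contact_force": force on the tool from outside, world axes, zero at the start; "wrist_torque": the same for the moment, N m; "width": finger opening in m.
Only numpy, scipy, OpenCV 4.12 (cv2) and the standard library are available. Lean on these libraries where they do the work, as an engineer would, in place of code of your own. Each camera call takes 0.05 s, during which the arm holds its last target.

TASK

Pick up the coating gauge that stands on the rubber rest, zero it by holding its foot flat on the ring mark of the solid steel zero disc for a good half second, then hold its foot the same way on the ring mark on the flat boss of the new double coupler. Then stand the gauge upright on the middle of its rubber rest again and let go. The disc and the coupler must not be shoved out of place.

Things in the scene. Friction and masses are not known exactly. Their poses are not given: they have to be found in the camera images.
- gauge: Loose 0.2 kg coating gauge, an upright round stick 100 mm tall standing on the rest. Upwards from below: flat steel foot 28 mm across, 7 mm thick; steel stem 16 mm across to 22 mm; grey grip 30 mm across to 90 mm; black cap 24 mm across. Its yaw does not matter. Grip the grey part, about 60 mm above the foot. Origin: centre of the foot's flat underside, the face that touches; z up the stick.
- zero_disc: Solid round steel disc without a hole, 60 mm across, 10 mm thick, 0.22 kg, loose on the tray. A scribed ring 32 mm across with a centre dot on its top is the test point. Origin: centre of its underside, 10 mm below the test point. In the same row lie a steel collar of the same outer size with a hole, and a squat stepped steel pin: not these.
- coupler: New bright double coupler, 1.1 kg, loose on the tray, 160 mm long, 60 tall. One tube ring has its hole upright (own -x side), the other its axis level (+x); between them a flat boss 36 (x) by 46 mm (y), the highest part. Scribed ring and dot on the boss: the test point, 60 mm straight above the origin (centre of underside). The rusty swivel coupler, both holes upright, is not to be tested.
- rest: Gauge rest: flat square black rubber pad 80 by 80 mm, 6 mm thick, fixed on the tray. Origin: centre of its underside, so its top is 6 mm higher. The tray's ribbed top, on which everything stands, is 12 mm above the work surface; bystanders on it rise at most 70 mm above the tray.
There are look-alikes about, which are no part of the job. Of the things that look like the gauge, the larger one is meant. What is shaped like the zero_disc but purple is not meant.

How it is judged:
By the outcome, as a careful person would: the job done as asked, in the order asked, and still so for the second after the job is handed in, with the robot touching nothing.
It also fails if it takes over 58 s, if anything falls off the work surface, if the arm or the gripper's body presses on something with over 40 N, if the wrist force passes 120 N, or if a joint passes its speed limit or range.

## Working session

There is one attempt and no reset: what is moved stays moved. The work goes in short steps, each a Python script; the robot and the scene stay as the last script left them, time stands still between calls to the robot, and variables do not carry over. Pictures are saved under pics/ and viewed, and the job is handed in when it is done.

```bash
ls; mkdir -p pics; python3 - <<'E'
from station import ctrl, get_state, vision, ticket, models
import cv2, numpy as np
for n in ("scene","top"):
    im,d=vision.grab_frame(n); cv2.imwrite(f"pics/{n}0.png",im); np.save(f"pics/{n}0.npy",d)
    c=vision.camera_info(n); print(n,np.round(c["mtx"],1).tolist(),"pos",np.round(-c["R"].T@c["t"],3),np.round(c["R"],3).tolist())
s=get_state(); print(s["time"],s["tcp_pos"],s["eef_rot"],s["width"],ctrl.pinch_z,s["contact_force"])
E
```

```text
pics
scene [[495.7, 0.0, 316.0], [0.0, 495.7, 201.5], [0.0, 0.0, 1.0]] pos [1.126 0.65  0.718] [[-0.698, 0.716, -0.022], [0.422, 0.386, -0.82], [-0.578, -0.582, -0.571]]
top [[408.6, 0.0, 318.3], [0.0, 408.6, 207.7], [0.0, 0.0, 1.0]] pos [ 0.322 -0.013  1.212] [[-0.007, -1.0, -0.008], [-0.991, 0.008, -0.131], [0.131, 0.007, -0.991]]
0.1 [0.26544895 0.56531721 0.23052188] [-1.52356495e-04  2.17671185e-01  9.76021823e-01 -7.95894425e-04] 0.08567999167323959 -0.0187 [-0.08224803 -0.19395805  0.3615449 ]
```

View pics/scene0.png

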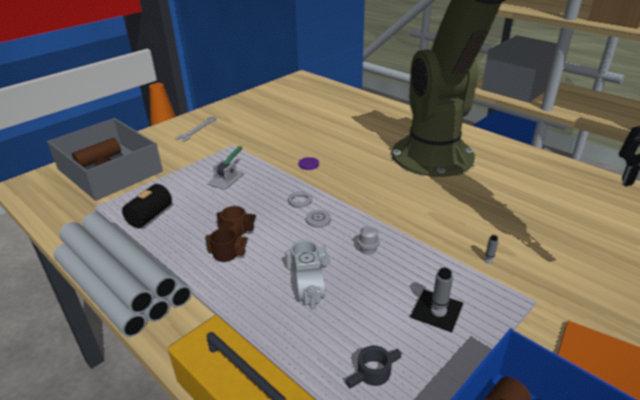

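View pics/top0.png

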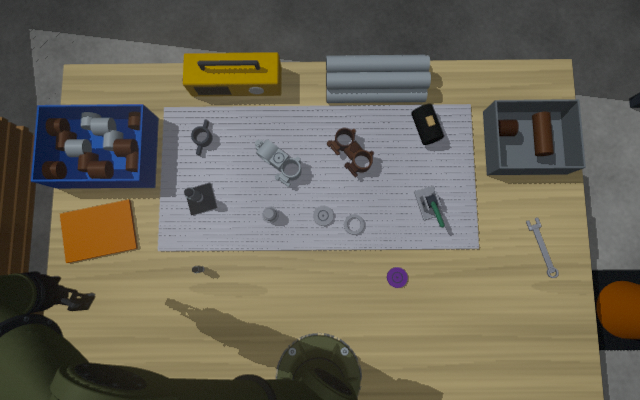

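The top view shows these candidates:
- **Gauge:** the one on the rest at (195,195); the smaller look-alike is on the wood at (198,269).
- **Disc:** at (324,216); the others are the collar (355,225), the pin (270,214) and the purple disc (397,277).
- **Coupler:** the bright one at (279,158); the rusty one is at (352,152).

Next I'll check close crops.

```bash
cat > h.py <<'E'
import numpy as np, cv2
from station import ctrl, get_state, vision, ticket, models
def proj(n,X):
    c=vision.camera_info(n); p=c["mtx"]@(c["R"]@np.array(X,float)+c["t"]); return p[:2]/p[2]
def ray_z(n,px,z):
    c=vision.camera_info(n); d=c["R"].T@np.linalg.inv(c["mtx"])@np.array([px[0],px[1],1.]); o=-c["R"].T@c["t"]
    return o+d*(z-o[2])/d[2]
def cloud(n,d):
    c=vision.camera_info(n); v,u=np.mgrid[:400,:640]; r=np.stack([u,v,np.ones_like(u)],-1)@np.linalg.inv(c["mtx"]).T*d[...,None]
    return (r-c["t"])@c["R"]
E
python3 - <<'E'
from h import *
t=cv2.imread("pics/top0.png"); s=cv2.imread("pics/scene0.png")
def crop(i,u,v,r=32,S=380): return cv2.resize(i[v-r:v+r,u-r:u+r],(S,S),interpolation=cv2.INTER_CUBIC)
a=np.hstack([crop(t,201,198,25),crop(t,335,218,30)]);b=np.hstack([crop(t,279,160,30),crop(s,310,265,45)])
cv2.imwrite("pics/c1.png",cv2.resize(np.vstack([a,b]),(600,600)))
a=np.hstack([crop(s,308,210,25),crop(s,438,300,45)]);cv2.imwrite("pics/c2.png",a)
P=cloud("top",np.load("pics/top0.npy")); Q=cloud("scene",np.load("pics/scene0.npy"))
for u,v in [(201,230),(324,216),(279,158),(195,190),(208,208),(355,225),(292,168),(266,147),(270,214)]: print("top",u,v,P[v,u].round(4))
for u,v in [(318,217),(307,257),(444,271)]: print("scene",u,v,Q[v,u].round(4))
for n in("zero_disc","coupler","gauge","rest"):
  for c in("top","scene"):
    print(n,c,[(np.round(m["point"],1).tolist(),round(m["p"],2),int(m["mask"].sum())) for m in models.masks_of(c,n)])
E
```

```text
top 201 230 [0.4168 0.3428 0.0081]
top 324 216 [ 0.4543 -0.0212  0.0195]
top 279 158 [0.6165 0.1065 0.0717]
top 195 190 [0.5212 0.3368 0.0966]
top 208 208 [0.4808 0.3208 0.0192]
top 355 225 [ 0.4276 -0.1121  0.0135]
top 292 168 [0.6013 0.0737 0.0102]
top 266 147 [0.6498 0.1443 0.0699]
top 270 214 [0.4559 0.1316 0.0668]
scene 318 217 [ 0.4628 -0.0115  0.0215]
scene 307 257 [0.6189 0.1109 0.0704]
scene 444 271 [0.519  0.3527 0.1179]
zero_disc top [([321.2, 214.4], 0.75, 329), ([395.9, 277.3], 0.52, 333)]
zero_disc scene [([319.7, 215.6], 0.67, 372), ([307.6, 163.7], 0.48, 232)]
coupler top [([277.1, 159.6], 0.87, 1046)]
coupler scene [([306.4, 268.1], 0.81, 1973)]
gauge top [([191.1, 195.2], 0.67, 201), ([200.0, 270.5], 0.4, 88)]
gauge scene [([443.2, 288.9], 0.84, 777), ([493.0, 246.0], 0.51, 266)]
rest top [([205.4, 201.4], 0.81, 532)]
rest scene [([431.9, 311.1], 0.58, 1145)]
```

View pics/c1.png

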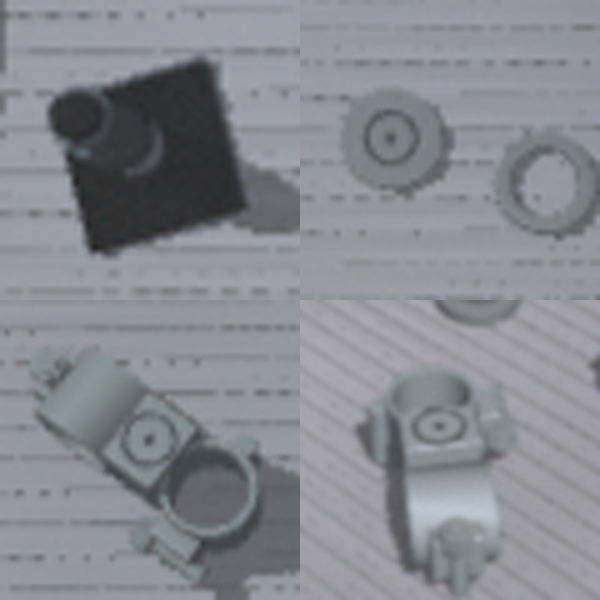

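View pics/c2.png

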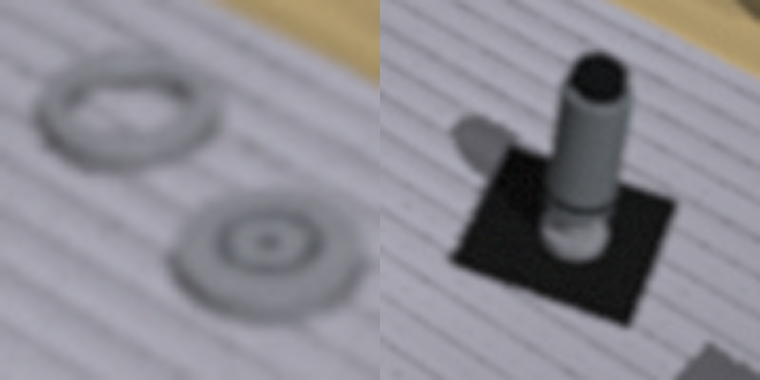

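The crops confirm the choices. The disc has the ring and dot and no hole, the bright coupler has the ringed boss, and the large gauge stands on the rest. Next I'll refine the positions from both cameras.

```bash
python3 - <<'E'
from h import *
I={n:cv2.cvtColor(cv2.imread(f"pics/{n}0.png"),cv2.COLOR_BGR2GRAY).astype(np.float32) for n in("top","scene")}
def dot(n,u,v,r=3):
    g=I[n]; p=g[v-r:v+r+1,u-r:u+r+1]; yy,xx=np.mgrid[v-r:v+r+1,u-r:u+r+1]
    w=np.clip(np.percentile(p,75)-p,0,None)*(np.hypot(xx-u,yy-v)<=2.3); return np.array([(w*xx).sum(),(w*yy).sum()])/w.sum()
for nm,z,tp,sp in [("disc",.022,(323,215),(317,217)),("coupler",.072,(278,157),(307,258))]:
    a=dot("top",*tp);b=dot("scene",*sp);print(nm,a,b,ray_z("top",a,z).round(4),ray_z("scene",b,z).round(4))
# zero disc mask hull centre check
# rest corners: dark low-saturation
for n,c in(("top",(201,199)),("scene",(438,305))):
    for m in models.masks_of(n,"rest")[:1]: pass
    g=I[n]; k=(g<55).astype(np.uint8); nl,l,st,ce=cv2.connectedComponentsWithStats(k)
    lab=[i for i in range(1,nl) if st[i,0]<=c[0]<=st[i,0]+st[i,2] and st[i,1]<=c[1]<=st[i,1]+st[i,3] and st[i,4]>200]
    for i in lab: print(n,st[i],ce[i])
def up(n,u,v,r,name,S=600):
    cv2.imwrite(name,cv2.resize(cv2.imread(f"pics/{n}0.png")[v-r:v+r,u-r:u+r],(S,S),interpolation=cv2.INTER_CUBIC))
up("top",201,198,25,"pics/r_top.png");up("scene",438,300,50,"pics/r_sc.png")
up("scene",312,240,40,"pics/dc.png")
E
```

```text
disc [322.61375661 215.17460317] [317.73214286 216.8125    ] [ 0.4565 -0.0171  0.022 ] [ 0.4632 -0.012   0.022 ]
coupler [278.35426009 157.50672646] [306.43533123 257.44794953] [0.6179 0.1084 0.072 ] [0.6218 0.1123 0.072 ]
top [    0   106   361   294 21221] [123.85580321 311.04165685]
top [187 184  29  31 481] [202.56548857 200.06860707]
scene [ 411  280   51   52 1028] [435.69649805 310.91536965]
```

View pics/r_top.png

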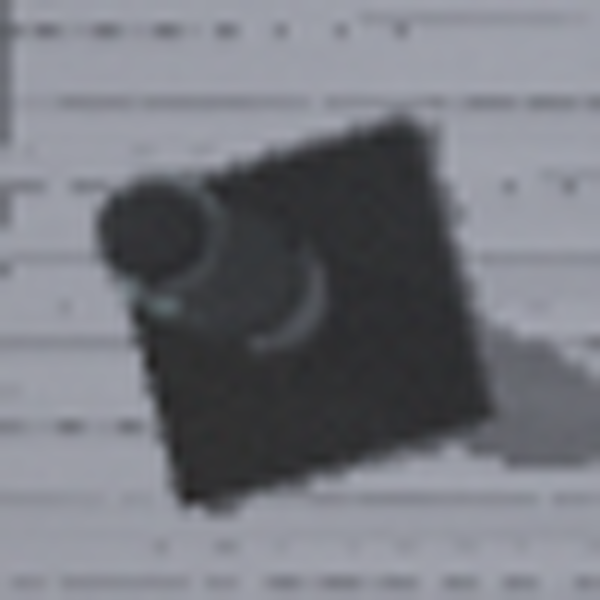

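View pics/r_sc.png

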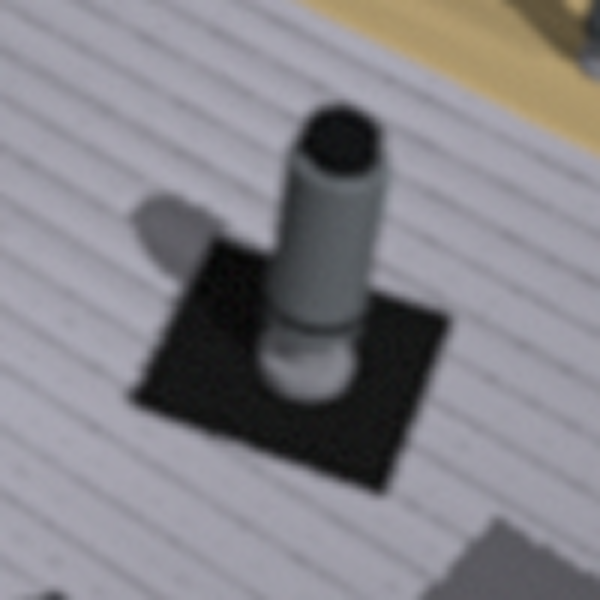

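View pics/dc.png

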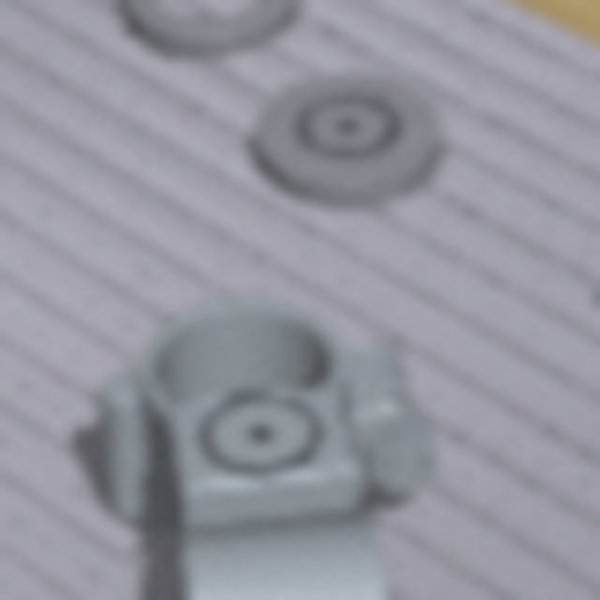

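```bash
python3 - <<'E'
from h import *
f=lambda x,y,s,o:np.array([o[0]+(x+.5)/s-.5,o[1]+(y+.5)/s-.5])
print("rest top",[ray_z("top",f(x,y,12,(176,173)),.018)[:2].round(4).tolist() for x,y in[(415,118),(492,412),(187,503),(301,310.5)]])
print("rest scene",[ray_z("scene",f(x,y,6,(388,250)),.018)[:2].round(4).tolist() for x,y in[(217,238),(450,320),(384,492),(133,398),(295.8,357.9)]])
print("cap top",ray_z("top",f(155,232,12,(176,173)),.118).round(4))
print("cap scene",ray_z("scene",f(340,122,6,(388,250)),.118).round(4), "foot scene", ray_z("scene",f(308,362,6,(388,250)),.025).round(4))
print("grip/foot top: foot lower-right")
# base check
print(ray_z("top",(319,370),0.02), proj("scene",(0,0,0)),proj("top",(0,0,0)))
s=get_state();print(s["tcp_pos"],proj("scene",s["tcp_pos"]),proj("top",s["tcp_pos"]))
E
python3 -c "
import cv2
for n,(u,v) in dict(scene=(430,145),top=(320,360)).items():
  i=cv2.imread(f'pics/{n}0.png')[v-40:v+40,u-60:u+60];cv2.imwrite(f'pics/b_{n}.png',cv2.resize(i,None,fx=5,fy=5))"
```

```text
rest top [[0.5579, 0.317], [0.4841, 0.296], [0.4622, 0.3705], [0.5098, 0.3439]]
rest scene [[0.4894, 0.3026], [0.4698, 0.3766], [0.5439, 0.3985], [0.5645, 0.3229], [0.5164, 0.3501]]
cap top [0.5123 0.3477 0.118 ]
cap scene [0.5164 0.3515 0.118 ] foot scene [0.5214 0.3568 0.025 ]
grip/foot top: foot lower-right
[ 0.02120206 -0.00327346  0.02      ] [431.82209987 154.46797494] [317.94378107 375.94689706]
[0.2655495  0.56576805 0.23125518] [646.92454365 203.88247865] [ 77.70160694 287.23072047]
```

View pics/b_scene.png

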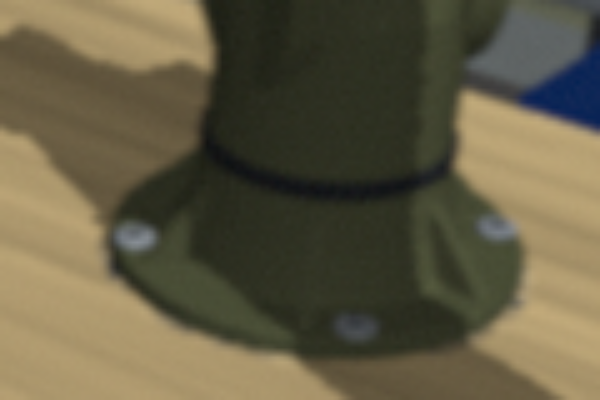

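View pics/b_top.png

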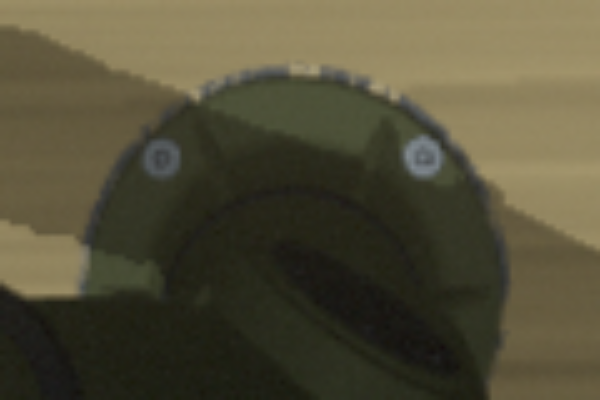

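```bash
cat >> h.py <<'E'
def q(deg2):  # jaw y dir=(sin,-cos)
    a=np.radians(deg2/2); return [0,np.cos(a),np.sin(a),0]
Q=q(225)
def shot(tag):
    for n in("scene","top"):
        im,d=vision.grab_frame(n); cv2.imwrite(f"pics/{n}_{tag}.png",im)
def crop(n,tag,u,v,r,S=600):
    im=cv2.imread(f"pics/{n}_{tag}.png"); v0=max(v-r,0);u0=max(u-r,0)
    return cv2.resize(im[v0:v+r,u0:u+r],None,fx=S/(2*r),fy=S/(2*r),interpolation=cv2.INTER_CUBIC)
E
python3 - <<'E'
from h import *
for d in(135,180,225,270):
  print(d,[None if (j:=ctrl.ik(p,q(d))) is None else np.round(j,2).tolist() for p in [(.514,.3495,.2),(.514,.3495,.06),(.46,-.0145,.064),(.46,-.0145,.2),(.62,.11,.114)]])
E
```

```text
135 [[-0.56, 0.52, -0.12, 1.56, 0.07, 1.07, 0.09], [-0.57, 0.67, -0.11, 1.71, 0.1, 0.76, 0.06], [-0.02, 0.49, 0.0, 2.14, -0.0, 0.52, 0.76], [-0.1, 0.29, 0.11, 1.97, -0.04, 0.89, 0.81], [-0.18, 0.62, -0.06, 1.64, 0.04, 0.89, 0.53]]
180 [[-0.45, 0.53, -0.31, 1.56, 0.18, 1.08, 0.77], [-0.47, 0.68, -0.28, 1.71, 0.24, 0.78, 0.71], [0.11, 0.49, -0.18, 2.13, 0.17, 0.53, 1.37], [0.01, 0.28, -0.04, 1.96, 0.01, 0.89, 1.53], [-0.08, 0.62, -0.23, 1.64, 0.17, 0.9, 1.2]]
225 [[-0.33, 0.56, -0.51, 1.55, 0.29, 1.11, 1.45], [-0.36, 0.7, -0.47, 1.71, 0.41, 0.82, 1.35], [0.23, 0.5, -0.35, 2.13, 0.32, 0.56, 1.99], [0.16, 0.29, -0.23, 1.96, 0.08, 0.9, 2.24], [0.05, 0.65, -0.45, 1.64, 0.33, 0.93, 1.84]]
270 [[-0.22, 0.6, -0.71, 1.55, 0.41, 1.15, 2.12], [-0.24, 0.75, -0.67, 1.71, 0.58, 0.89, 1.98], [0.37, 0.53, -0.57, 2.13, 0.5, 0.61, 2.59], [-0.78, 0.5, 1.15, 1.97, -0.54, 1.02, -2.52], [0.17, 0.69, -0.65, 1.64, 0.48, 0.99, 2.49]]
```

```bash
python3 - <<'E'
from h import *
ctrl.movep([.514,.3495,.165],Q)
shot("pre"); s=get_state(); t=np.array(s["tcp_pos"]); print(s["time"],t,proj("scene",t),proj("top",t))
u,v=proj("scene",t).astype(int)
cv2.imwrite("pics/pre_s.png",crop("scene","pre",u,v+25,60)); print("origin",u-60,v-35)
u,v=proj("top",t).astype(int); cv2.imwrite("pics/pre_t.png",crop("top","pre",u,v,40)); print(u-40,v-40)
E
```

```text
2.1083 [0.51320006 0.35085068 0.16534347] [448.41485481 248.20097162] [181.41800244 188.48403863]
origin 388 213
141 148
```

View pics/pre_s.png

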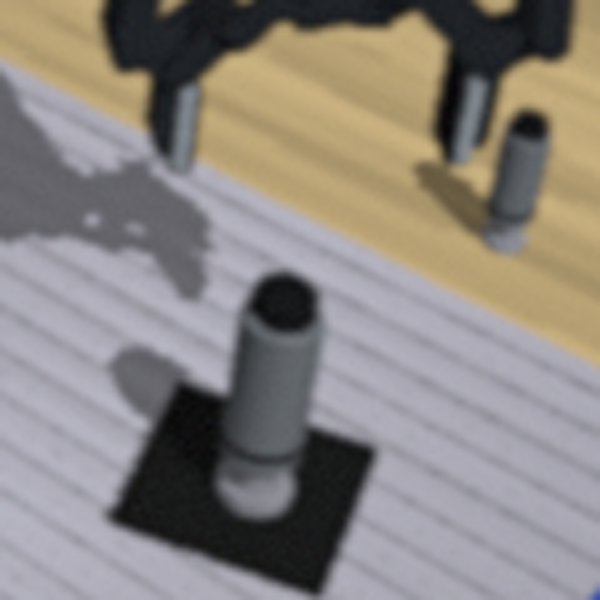

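View pics/pre_t.png

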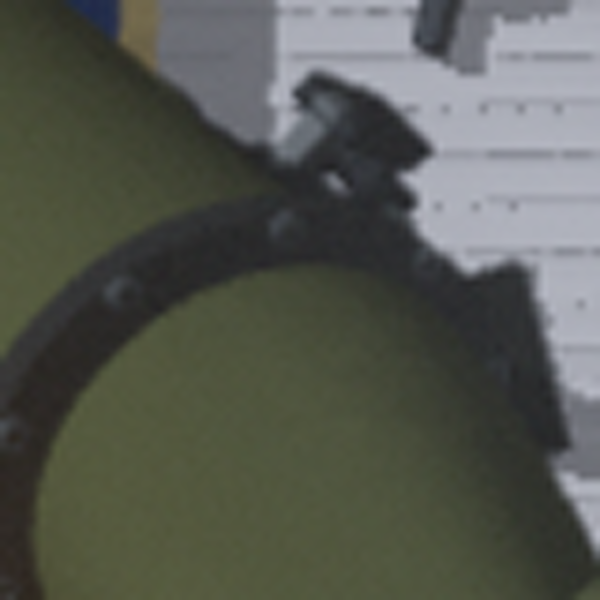

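```bash
python3 - <<'E'
from h import *
s=get_state(); t=np.array(s["tcp_pos"]);print(s["width"],s["eef_rot"])
yv=np.array([-.707,.707,0]);xv=np.array([.707,.707,0])
for sy in(-1,1):
  for sx in(-1,1):
    p=t+yv*sy*s["width"]/2+xv*sx*.011+[0,0,.013]; print(sy,sx,((proj("scene",p)-[388,213])*5).round(0),((proj("top",p)-[141,148])*7.5).round(0))
for g in[(.514,.3495),(.5123,.3477),(.5164,.3515)]:
    print(g,[((proj("scene",(*g,z))-[388,213])*5).round(0).tolist() for z in(.118,.108,.025,.018)])
E
```

```text
0.0857276737394584 [ 2.14548161e-04 -3.83321439e-01  9.23614917e-01  3.38279425e-04]
-1 -1 [174. 129.] [403. 232.]
-1 1 [186. 171.] [360. 188.]
1 -1 [425. 123.] [220. 407.]
1 1 [443. 164.] [177. 363.]
(0.514, 0.3495) [[280.0, 279.0], [276.0, 300.0], [249.0, 464.0], [247.0, 477.0]]
(0.5123, 0.3477) [[278.0, 274.0], [275.0, 295.0], [247.0, 459.0], [245.0, 472.0]]
(0.5164, 0.3515) [[281.0, 285.0], [278.0, 306.0], [250.0, 470.0], [248.0, 483.0]]
```

```bash
sed -i 's/^Q=.*/Q=q(135)/' h.py; python3 - <<'E'
from h import *
ctrl.movep([.516,.351,.165],Q)
ctrl.movel([.516,.351,.060],max_speed=.12)
s=get_state();print(s["time"],s["tcp_pos"],s["contact_force"])
shot("down"); 
u,v=proj("scene",(.516,.351,.08)).astype(int)
cv2.imwrite("pics/dn_s.png",crop("scene","down",u,v,50)); print(u-50,v-50)
E
```

```text
4.3333 [0.51647026 0.35129346 0.06070464] [ 0.03880495 -0.33932902  0.6188615 ]
391 235
```

View pics/dn_s.png

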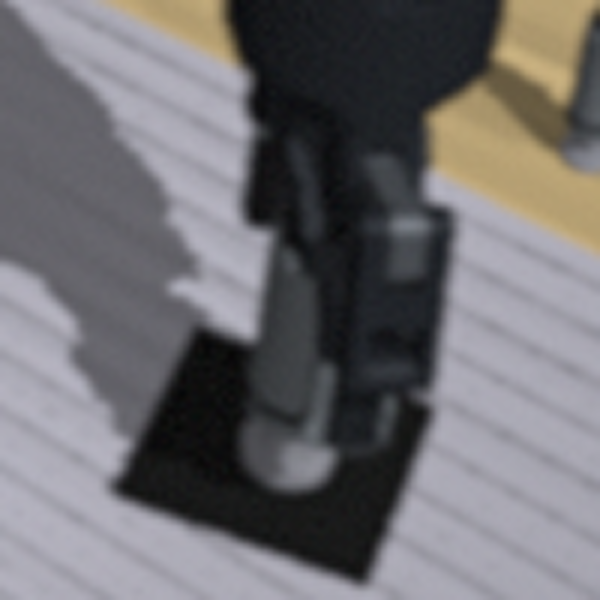

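```bash
python3 - <<'E'
from h import *
s=get_state(); t=np.array(s["tcp_pos"])
yv=np.array([.707,.707,0]);xv=np.array([-.707,.707,0])
f=lambda p:((proj("scene",p)-[391,235])*6).round(0).tolist()
for sx in(-1,1):
    for w in (s["width"]/2,.057): print("near tip",sx,w,f(t+yv*w+xv*sx*.011+[0,0,.013]))
for g in[(.514,.3495),(.516,.351)]: print(g,"foot",f((*g,.018)),"z70",f((*g,.073)),"cap",f((*g,.118)))
E
```

```text
near tip -1 0.042584400283104035 [295.0, 424.0]
near tip -1 0.057 [306.0, 462.0]
near tip 1 0.042584400283104035 [371.0, 422.0]
near tip 1 0.057 [383.0, 460.0]
(0.514, 0.3495) foot [278.0, 440.0] z70 [299.0, 313.0] cap [318.0, 202.0]
(0.516, 0.351) foot [278.0, 446.0] z70 [300.0, 319.0] cap [319.0, 208.0]
```

```bash
python3 - <<'E'
from h import *
ctrl.movel([.5172,.3498,.060],max_speed=.05)
ctrl.close_gripper(40)
s=get_state();print(s["time"],s["tcp_pos"],s["contact_force"],s["width"])
shot("grip"); 
x,y,z=s["tcp_pos"]
ctrl.movel([x,y,z+.09],max_speed=.1)
ctrl.pause(.2)
s=get_state();print(s["time"],s["tcp_pos"],s["contact_force"],s["width"])
shot("lift")
print(proj("scene",(x,y,.08)),proj("top",(x,y,.15)))
cv2.imwrite("pics/g1.png",np.hstack([crop("scene","grip",441,285,50,400),crop("scene","lift",447,245,60,400)]))
E
```

```text
5.2333 [0.517302   0.34992868 0.0600945 ] [ 0.44727715 -1.25007496  0.84755156] 0.028956454994925336
6.5833 [0.51704143 0.34973345 0.14940104] [ 0.09403571 -0.12253337 -2.18109051] 0.029494248051421368
[440.54715511 285.43805885] [183.79374038 187.98211835]
```

View pics/g1.png

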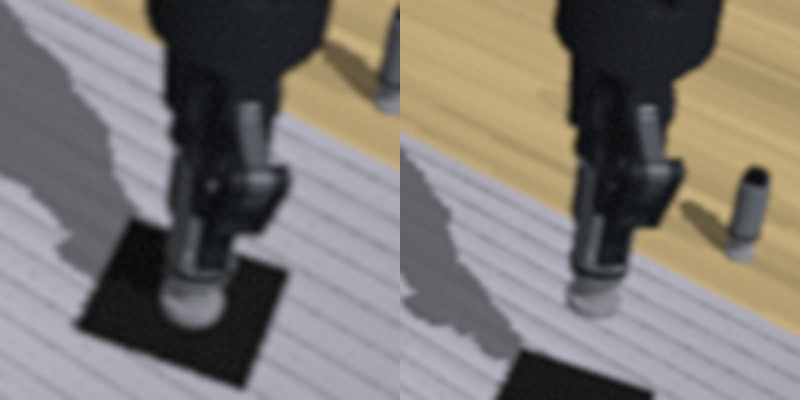

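```bash
python3 - <<'E'
from h import *
s=[.5173,.3499]
def ell(c,z,r,n="scene"):
    a=np.linspace(0,2*np.pi,400);P=np.array([proj(n,(c[0]+r*np.cos(t),c[1]+r*np.sin(t),z)) for t in a]);return P
def lims(*Ps):
    P=np.vstack(Ps);return P.min(0).round(2),P.max(0).round(2)
print("foot pred extents grip",lims(ell(s,.018,.014),ell(s,.025,.014)))
print("foot pred extents lift",lims(ell([.51704,.34973],.1494-.0421,.014),ell([.51704,.34973],.1494-.0351,.014)))
print("cap top cam pred",lims(ell(s,.118,.012,"top")), "scene", lims(ell(s,.118,.012)))
cv2.imwrite("pics/f1.png",np.hstack([crop("scene","grip",440,312,12,400),crop("scene","lift",446,275,12,400)]))
cv2.imwrite("pics/f2.png",np.hstack([crop("scene","0",443,272,12,400),crop("top","0",189,192,12,400)]))
import os
E
ls pics | head -30; python3 - <<'E'
import cv2,numpy as np
E
```

```text
foot pred extents grip (array([428.88, 301.27]), array([444.66, 315.11]))
foot pred extents lift (array([434.31, 265.8 ]), array([451.07, 279.68]))
cap top cam pred (array([183.33, 185.74]), array([192.13, 194.43])) scene (array([436.17, 265.13]), array([450.18, 274.49]))
b_scene.png
b_top.png
c1.png
c2.png
dc.png
dn_s.png
f1.png
g1.png
pre_s.png
pre_t.png
r_sc.png
r_top.png
scene0.npy
scene0.png
scene_down.png
scene_grip.png
scene_lift.png
scene_pre.png
top0.npy
top0.png
top_down.png
top_grip.png
top_lift.png
top_pre.png[ WARN:0@7.323] global loadsave.cpp:275 findDecoder imread_('pics/scene_0.png'): can't open/read file: check file path/integrity
Traceback (most recent call last):
  File "h.py", line 19, in crop
    return cv2.resize(im[v0:v+r,u0:u+r],None,fx=S/(2*r),fy=S/(2*r),interpolation=cv2.INTER_CUBIC)
                      ~~^^^^^^^^^^^^^^^
TypeError: 'NoneType' object is not subscriptable
```

```bash
cp pics/scene0.png pics/scene_0.png; cp pics/top0.png pics/top_0.png; python3 - <<'E'
from h import *
def grid(im,u0,v0):
    sc=im.shape[0]/24
    for k in range(0,24,4):
        p=int(k*sc); cv2.line(im,(p,0),(p,6),(0,0,255),1);cv2.putText(im,str(u0+k),(p,18),0,.4,(0,0,255),1);cv2.putText(im,str(v0+k),(0,p+4),0,.4,(0,0,255),1)
    return im
a=[grid(crop(n,t,u,v,12,390),u-12,v-12) for n,t,u,v in[("scene","grip",440,312),("scene","lift",446,275),("scene","0",443,272),("top","0",189,192)]]
m=np.vstack([np.hstack(a[:2]),np.hstack(a[2:])]);cv2.imwrite("pics/f3.png",cv2.resize(m,(600,600)))
E
```

```text
(no output)
```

View pics/f3.png

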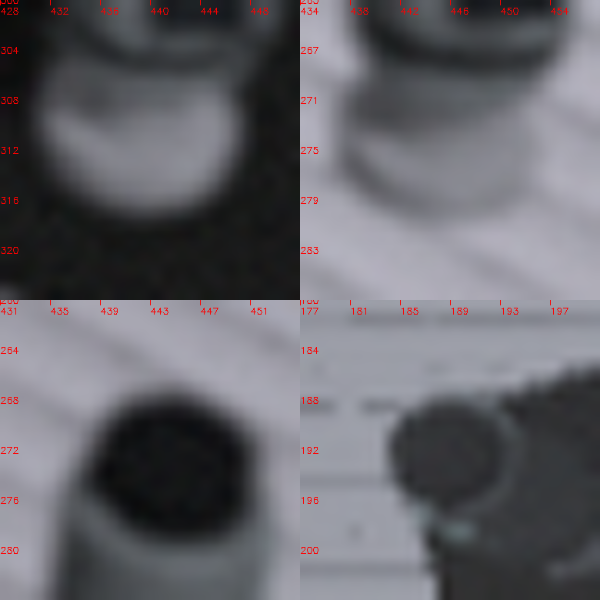

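```bash
python3 - <<'E'
from h import *
for nm,z,tp,sp in [("disc",.022,(322.61,215.17),(317.73,216.8)),("coupler",.072,(278.35,157.5),(306.43,257.45))]:
    print(nm,ray_z("top",np.array(tp)-(.5,1.8),z).round(4),[ray_z("scene",np.array(sp)-(2.2,b),z).round(4).tolist() for b in(.5,1.3,1.7)])
print("rest",ray_z("top",np.array((200.6,198.4))-(.5,1.8),.018).round(4),ray_z("scene",np.array((436.9,309.2))-(2.2,1.5),.018).round(4))
print(ctrl.ik([.462,-.0155,.164],Q))
E
```

```text
disc [ 0.4618 -0.0157  0.022 ] [[0.4652, -0.0173, 0.022], [0.463, -0.0195, 0.022], [0.4618, -0.0206, 0.022]]
coupler [0.6233 0.1098 0.072 ] [[0.6237, 0.1081, 0.072], [0.622, 0.1064, 0.072], [0.6212, 0.1056, 0.072]]
rest [0.5153 0.3456 0.018 ] [0.5159 0.345  0.018 ]
[ 0.00879391  0.33208083 -0.03764453  2.01237956  0.01714775  0.79742412
  0.74662323]
```

```bash
cat >> h.py <<'E'
def look(tag,tgt,zf,r=16):
    shot(tag); s=get_state(); t=np.array(s["tcp_pos"])
    u,v=np.round(proj("scene",(tgt[0],tgt[1],zf))).astype(int)+(2,1)
    im=crop("scene",tag,u,v,r,600); sc=300/r
    for k in range(0,2*r,4):
        p=int(k*sc); cv2.putText(im,str(u-r+k),(p,14),0,.45,(0,0,255),1);cv2.putText(im,str(v-r+k),(0,p+6),0,.45,(0,0,255),1)
    cv2.imwrite(f"pics/L_{tag}.png",im)
    print(tag,round(s["time"],2),t.round(4),np.round(s["contact_force"],2),round(s["width"],4))
E
python3 - <<'E'
from h import *
ctrl.movel([.4625,-.0175,.155],frame=None,max_speed=.25)
ctrl.movel([.4625,-.0175,.078],max_speed=.12)
ctrl.pause(.2)
look("d1",(.4625,-.0175),.022)
E
```

```text
d1 9.41 [ 0.4628 -0.0175  0.0785] [-0.1  -0.24 -2.62] 0.0288
```

View pics/L_d1.png

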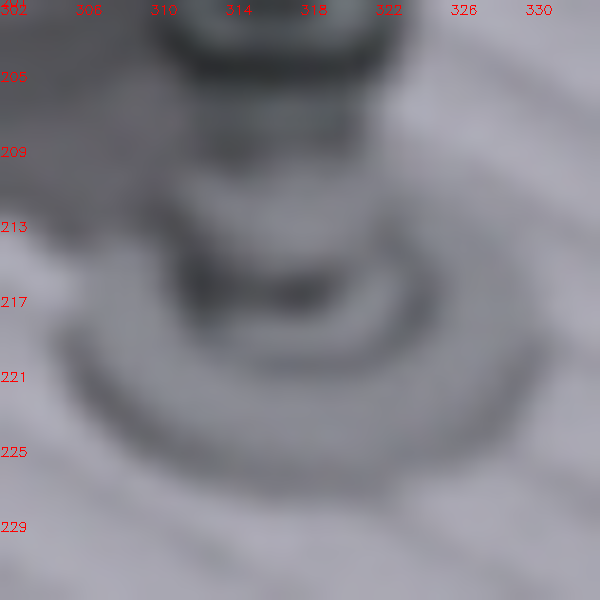

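```bash
python3 - <<'E'
from h import *
print(proj("scene",(.4625,-.0175,.036))-proj("scene",(.4625,-.0175,.022)))
ctrl.movel([.4625,-.0175,.0665],max_speed=.06)
ctrl.pause(.2)
look("d2",(.4625,-.0175),.022)
E
```

```text
[-0.13161521 -4.80059884]
d2 10.05 [ 0.4626 -0.0175  0.0666] [ 0.37  0.15 -2.18] 0.029
```

View pics/L_d2.png

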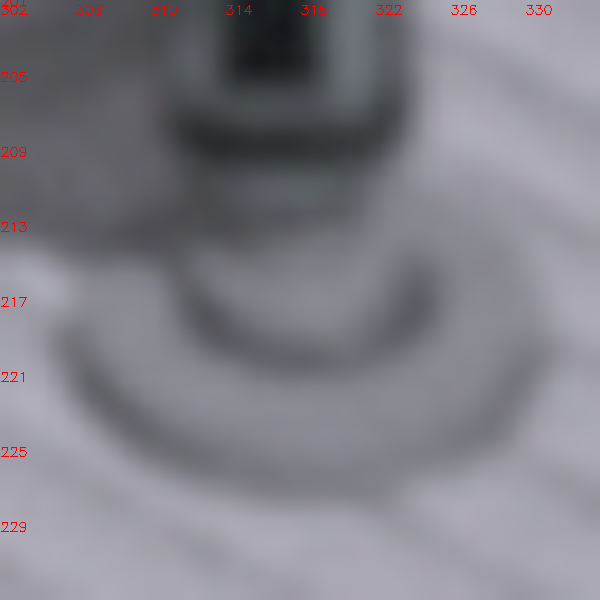

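```bash
cat >> h.py <<'E'
def press(x,y,z0,zmin,F=5.):
    f0=get_state()["contact_force"][2]; z=z0
    while z>zmin:
        z-=.0005; ctrl.movel([x,y,z],max_speed=.02)
        s=get_state(); df=s["contact_force"][2]-f0
        if df>F: break
    print("press",round(s["time"],2),np.round(s["tcp_pos"],4),round(z,4),"dF",round(df,2)); return z
E
python3 - <<'E'
from h import *
ctrl.movel([.4612,-.0162,.0665],max_speed=.05)
z=press(.4612,-.0162,.0665,.0605)
ctrl.pause(.1); look("d3",(.4612,-.0162),.022)
E
```

```text
press 11.8 [ 0.4613 -0.0162  0.064 ] 0.0635 dF 8.96
d3 12.0 [ 0.4613 -0.0162  0.064 ] [-1.52  0.2   5.44] 0.0289
```

View pics/L_d3.png

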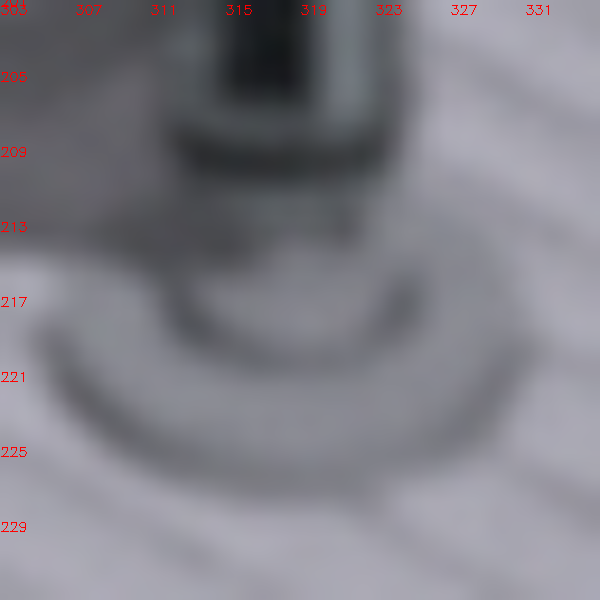

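```bash
python3 - <<'E'
from h import *
ctrl.pause(.8); s=get_state(); print(s["time"],s["contact_force"])
ctrl.movel([.4612,-.0162,.155],max_speed=.1)
shot("after_d")
ctrl.movel([.6225,.1095,.165],max_speed=.2)
ctrl.movel([.6225,.1095,.1175],max_speed=.08)
ctrl.pause(.2)
look("k1",(.6225,.1095),.072)
E
```

```text
12.8 [-1.50714076 -0.20455877  6.3969303 ]
k1 16.18 [0.6227 0.1096 0.1179] [-0.2   0.37 -1.95] 0.029
```

View pics/L_k1.png

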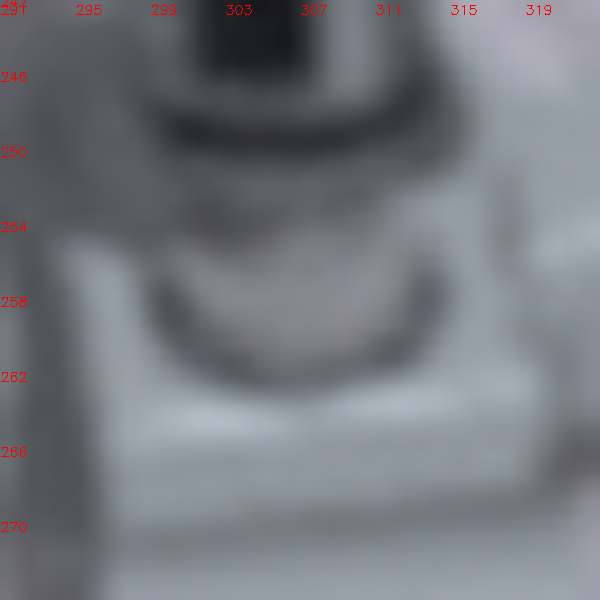

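View pics/scene_after_d.png

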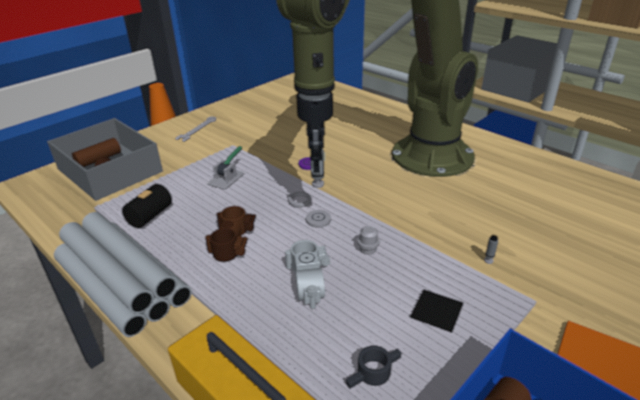

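```bash
python3 - <<'E'
from h import *
ctrl.movel([.6225,.1095,.1147],max_speed=.03)
ctrl.pause(.2)
look("k2",(.6225,.1095),.072)
E
```

```text
k2 16.73 [0.6225 0.1095 0.1147] [ 0.08  0.16 -2.11] 0.0291
```

View pics/L_k2.png

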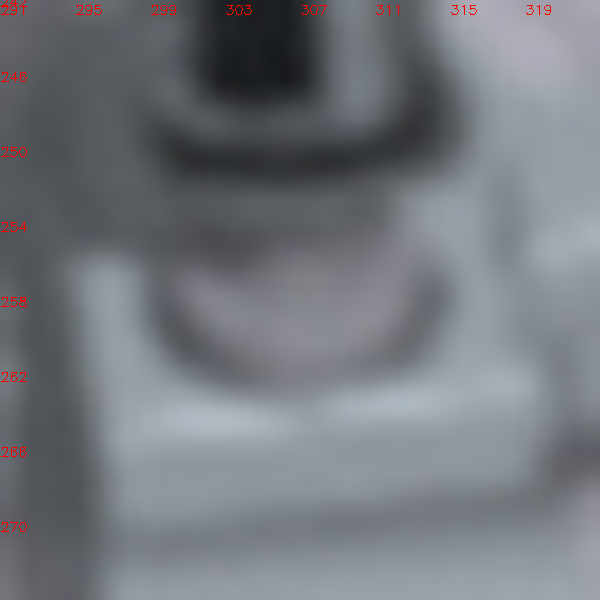

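```bash
python3 - <<'E'
from h import *
ctrl.movel([.6214,.1083,.1155],max_speed=.03)
ctrl.pause(.1)
z=press(.6214,.1083,.1150,.1105)
ctrl.pause(.1); look("k3",(.6225,.1095),.072)
E
```

```text
press 17.58 [0.6216 0.1083 0.1144] 0.114 dF 5.2
k3 17.78 [0.6216 0.1083 0.1144] [-1.35  0.08  5.1 ] 0.0293
```

View pics/L_k3.png

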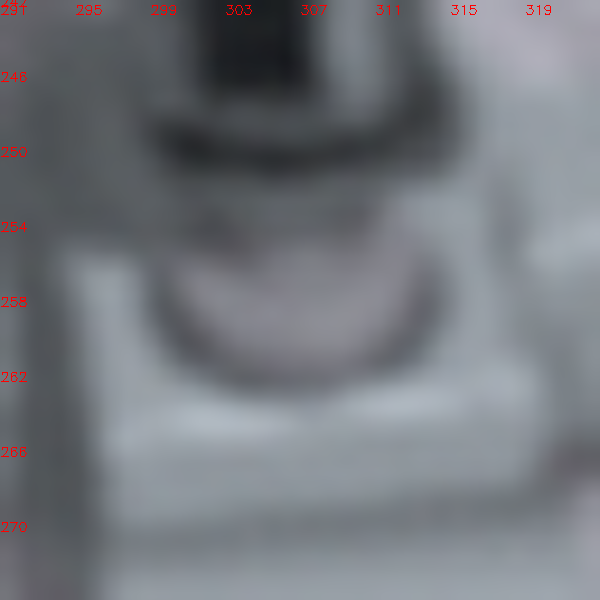

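```bash
python3 - <<'E'
from h import *
ctrl.pause(.9); s=get_state(); print(s["time"],s["contact_force"])
ctrl.movel([.6214,.1083,.170],max_speed=.1)
shot("after_k")
B={"scene":(2.2,1.5),"top":(.5,1.8)}
for n,c in(("top",(204,202)),("scene",(437,310))):
  for tag in("after_d","after_k"):
    g=cv2.cvtColor(cv2.imread(f"pics/{n}_{tag}.png"),cv2.COLOR_BGR2GRAY); k=(g<75).astype(np.uint8)
    l=cv2.connectedComponents(k,connectivity=4)[1]; m=(l==l[c[1],c[0]])
    ct=max(cv2.findContours(m.astype(np.uint8),0,1)[0],key=cv2.contourArea)
    h=cv2.convexHull(ct); _,t=cv2.minEnclosingTriangle(h); ap=cv2.approxPolyN(h,4)[0] if hasattr(cv2,"approxPolyN") else cv2.approxPolyDP(h,3,True)[:,0]
    vv,uu=np.nonzero(m); W=np.array([ray_z(n,np.array(p)-B[n],.018)[:2] for p in zip(uu,vv)])
    # area centroid in world, approx; use homography-weighted: centre of minAreaRect in world
    r=cv2.minAreaRect((W*1000).astype(np.float32))
    print(n,tag,m.sum(),ap.tolist(),"rectc",np.round(r[0],1),np.round(r[1],1),"mean",(W.mean(0)*1000).round(1))
E
python3 - <<'E'
import cv2
i=cv2.imread('pics/top_after_k.png');cv2.imwrite('pics/tk.png',i)
E
```

```text
18.6833 [-1.09842295 -0.01079121  5.66731451]
top after_d 684 [[216, 207], [191, 215], [185, 189], [210, 183]] rectc [514.7 345.7] [77.8 78. ] mean [514.4 346. ]
top after_k 677 [[217, 207], [191, 215], [185, 190], [210, 183]] rectc [514.9 345.6] [77.8 78.3] mean [514.4 345.8]
scene after_d 1339 [[463, 303], [451, 332], [409, 317], [423, 289]] rectc [517.  344.6] [80.5 78.5] mean [518.1 345.7]Traceback (most recent call last):
  File "<stdin>", line 12, in <module>
  File "h.py", line 6, in ray_z
    c=vision.camera_info(n); d=c["R"].T@np.linalg.inv(c["mtx"])@np.array([px[0],px[1],1.]); o=-c["R"].T@c["t"]
ValueError: time passes only in moves, steps and waits
```

View pics/scene_after_k.png

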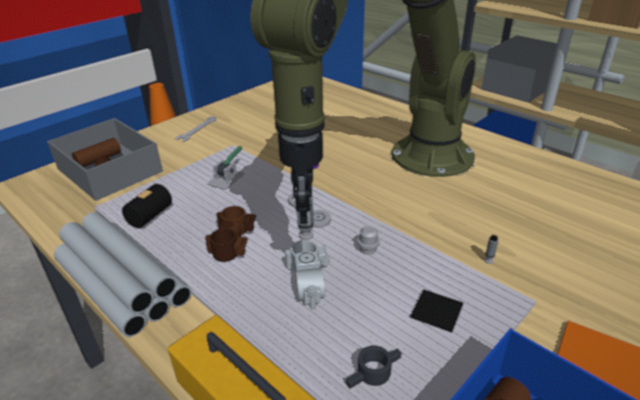

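```bash
python3 - <<'E'
from h import *
ctrl.movel([.5155,.3453,.155],max_speed=.2)
ctrl.movel([.5155,.3453,.064],max_speed=.09)
ctrl.pause(.2)
look("r1",(.5155,.3453),.018,24)
z=press(.5155,.3453,.0630,.0565,2.5)
ctrl.pause(.2);look("r2",(.5155,.3453),.018,24)
E
```

```text
r1 22.4 [0.5157 0.3454 0.0644] [-0.13 -0.08 -1.32] 0.0295
press 24.15 [0.5156 0.3454 0.0601] 0.0595 dF 6.92
r2 24.45 [0.5156 0.3453 0.0601] [-1.83  0.04  5.68] 0.0292
```

View pics/L_r2.png

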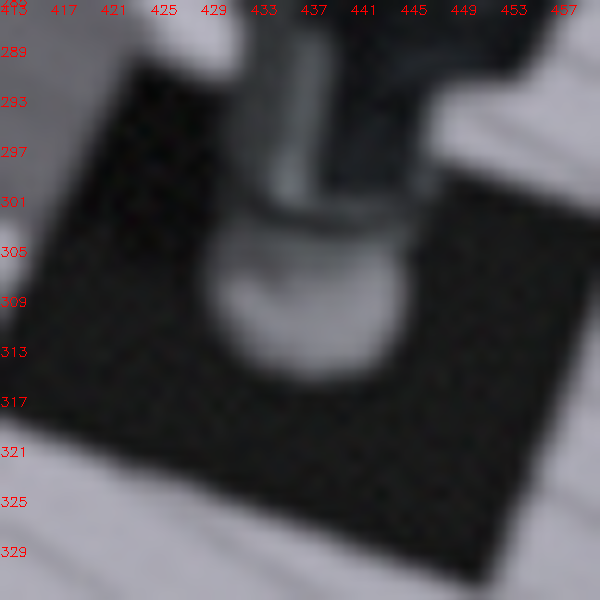

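```bash
python3 - <<'E'
from h import *
ctrl.movel([.5155,.3453,.0600],max_speed=.02)
ctrl.pause(.2); print(get_state()["contact_force"])
ctrl.ungrasp(); ctrl.pause(.3)
ctrl.movel([.5155,.3453,.20],max_speed=.12)
j=np.array(get_state()["qpos"]); j[0]-=.6
ctrl.set_joints(list(j)); ctrl.pause(.3)
look("end",(.5155,.3453),.05,40)
m=cv2.imread("pics/top_end.png");cv2.imwrite("pics/e2.png",np.hstack([crop("top","end",201,198,25,400),crop("top","end",300,185,45,400)]))
E
```

```text
[-0.97365305 -0.66179966  2.71041893]
end 28.88 [0.2308 0.5754 0.1992] [ 0.11 -0.39  0.45] 0.0854
```

View pics/L_end.png

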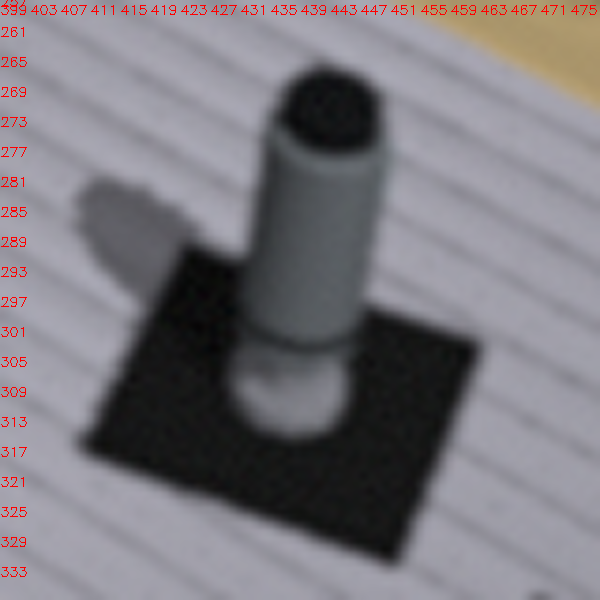

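View pics/e2.png

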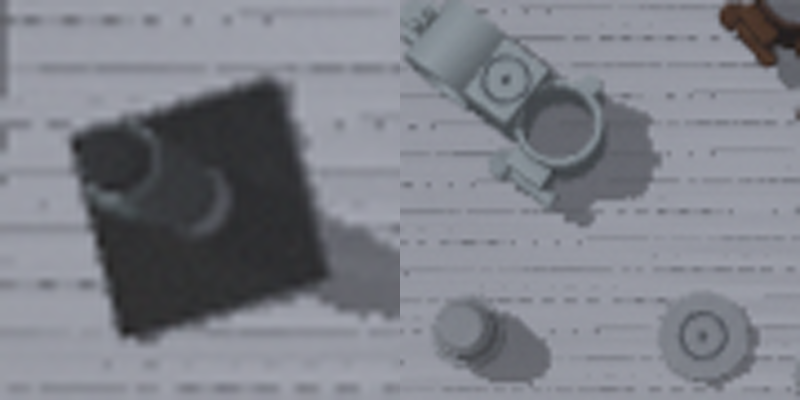

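```bash
python3 - <<'E'
from h import *
print(ticket.close_job())
E
```

```text
the job is handed in; nothing more can be done
None
```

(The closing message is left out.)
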